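# Clamp the reglued rail of a bakery display tray

## Robot

A 6-joint arm with a two-finger parallel gripper is mounted at the origin on the work surface. World frame = base frame: x ahead of the robot, y to its left, z up, the work surface at z = 0. Lengths are in mm, angles in rad, forces in N, time in s.
With the tool pointing down it reaches from about 325 to 775 mm from the base axis. Payload 5.5 kg.
Tool frame: the origin (TCP) lies midway between the tips of the shut fingers; the grasp point (between the pads) lies behind it (bot.tcp_to_grasp is the z of the grasp point in the tool frame, in mm); z points along the fingers, y is the line along which they close (so a half turn about z gives the same grasp; the last joint's range is limited). The gripper opens to 88 mm and grips with 3 to 60 N. Pads are 20 mm wide; open, the fingers measure 115 mm over their backs; the gripper's body (75 mm by 178 mm) begins 61 mm behind the grasp point.
Start: joints at [1.068, 0.091, 1.231, -0, 1.82, -0.057], TCP at [258.714, 541.372, 222.631] pointing down, gripper open.
Joint ranges: [-2.87, 2.87], [-0.86, 2.18], [0.17, 2.46], [-1.51, 4.65], [0.06, 2.69], [-2.65, 2.65]. Speed limits (rad/s): [2.57, 2.57, 3.01, 3.14, 3.14, 3.14].

## Interface

Orientations are given as [roll, pitch, yaw] about the fixed x, y, z axes, in that order (R = Rz(yaw) Ry(pitch) Rx(roll)).
In Python, from workcell import bot, camera, camera_model gives the robot as it stands.
- The arm moves only by the tool drive_tool, never from a script. Its argument "series" is a list of rows, each a list of 6 numbers: the shift along the tool's x, y, z in units of 25 cm (1.0 is 25 cm), then the turn, a rotation vector about the tool's x, y, z in units of 180 degrees (1.0 is 180 degrees). In form: [[dx, dy, dz, rx, ry, rz], ...]. A call has 1 to 5 rows; each row is the pose to reach, as a shift and turn from the pose commanded when the call began, along the tool's axes at that moment, turning the shorter way round; what a row does not reach only later rows make up. A row lasts 1/8 s, in which the tool goes at most 62.5 mm and 10.7 degrees, less where a joint would pass 70% of its speed; a pose out of reach is approached as far as the arm can. A call with a number of a shift or a turn outside -1 to 1 is refused whole. A call with a gripper value outside its range is refused whole. "gripper" is the opening, from 0 (shut) to 1 (fully open), set as the call begins (left out, the last holds). The fingers move at their own pace and stop on an object; the grip force is fixed at half the most. Time passes only in rows, so rows that repeat a pose let the fingers close. It gives the time, the measured TCP pose, the force, the opening and the grip force at its end, in the units of the state.
- bot.sense(): the state, without advancing time (a new reading comes with each control period).
- camera(name): name is "scene" or "top"; returns the picture (480x640x3 uint8, red, green, blue); there is no depth.
- camera_model(name): a dict with "fx", "fy", "cx", "cy" (pixels), "R" (3x3) and "t" (3): a world point X has camera coordinates R X + t. Camera axes: x right, y down, z forward; pixel columns grow to the right and rows downward; lengths in mm; the calibration is good to about 2 mm. A picture is of the moment at which its call begins. camera_model takes no time and is no camera call.
- bot.hand_in(): hands the job in; it is judged then, once.
The state is a dict: "t": time; "joints": joint angles; "qvel": joint speeds; "joint_torque": joint torques, N m; "tcp_pos": TCP position; "tcp_rot": TCP orientation; "force": force on the tool from outside, world axes, zero at the start; "ft_torque": the same for the moment, N m; "grip_width": finger opening in mm; "grasp_force": force on a finger pad.
Only numpy, scipy, OpenCV 4.12 (cv2) and the standard library are available. Lean on these libraries where they do the work, as an engineer would, in place of code of your own. Each camera call takes 0.05 s, during which the arm holds its last target. There are 200 camera calls.

## Task

The end rail of the slatted bread tray has just been reglued. Hang the wooden saddle pad over that rail, squarely and fully down, centred in front of the clamp's jaw, and let go of it; then pump the clamp's two squeeze grips (squeeze, let them spring open, squeeze again) until the jaw's sprung presser is against the pad and pushed in about half of its 20 mm travel, never near its stop, which would crush the joint. Move the jaw only by pumping the grips, leave the other things on the bench alone, and finish while still holding the grips squeezed: do not let go at the end.

Things in the scene. Friction and masses are not known exactly. Their poses are not given: they have to be found in the camera images.
- clamp: One-hand bar clamp on a plywood board 160 x 120 x 8 mm, fixed. Origin on the bench under the grey housing (60 x 58 mm, top 72 mm up); x points the way the jaw advances (to the tray), z up. Towards -x stand two black upright grips, one each side of the 8 mm wide steel bar (37 to 55 mm up); the bar's tail ends 130 mm behind the origin at the start. The jaw is at +x.
- squeeze_point (a point): Where to squeeze: midway between the grips, 65 mm behind the clamp's origin, 50 mm up; axes as the clamp's, squeeze along y. Each grip is a paddle 48 mm long, 30 to 72 mm above the bench, with an upright half-round rib at this x. Over the two ribs: 68 mm at rest, 40 mm fully squeezed. Both move inwards equally (geared). 30 mm free beside them.
- grip_left (a joint): Angle of both grips (rad): 0 at rest, 0.28 fully squeezed (stop). They spring open (3 to 4 N at each rib). Squeezing moves the jaw 70 mm per rad: 0.7 mm per mm of closing over the ribs, 19 mm for a full squeeze; with the presser fully in it takes about 15 N a rib. On opening, the jaw stays: the ratchet never lets it go back and has no release.
- jaw (a joint): How far the bar and jaw have advanced along the clamp's x (m), 0 to 0.11; starts between 0 and 0.012.
- plunger (a joint): How far the jaw's sprung presser is pushed in (m): 0 when free, 0.020 at its stop; 700 N/m after a preload of 1.4 N. Half in = 0.010.
- pad_face (a point): Centre of the presser's front face: a black disc, 28 mm across, 6 mm thick, on a 12 mm steel stem ahead of the black jaw head, 50 mm up. It lies 94 mm ahead of the clamp's origin at jaw 0 and moves with the jaw until it meets the pad. At the start 44 to 76 mm from the near face of a centred saddle pad. Axes as the clamp's.
- tray: Slatted light-wood tray, 220 x 240 mm, fixed. Origin on the bench under the middle of the end rail that faces the clamp; axes parallel to the clamp's: x away from the clamp, y along the rail. The rail is 18 mm thick, 240 mm long, 34 mm tall, its top 62 mm above the bench. Behind it the slats are low (top 28 mm up); the first starts 47 mm from the rail's centre line.
- rail_mid (a point): Middle of the rail's top edge, 62 mm above the bench, straight ahead of the presser's axis; axes as the tray's. The saddle pad belongs here.
- saddle: Loose dark-wood saddle pad, a rigid inverted U, 40 (x) by 60 (y) by 40 mm tall, about 70 g, standing on its legs. Legs 8 mm thick; slot along y, 24 mm wide (3 mm play each side of the rail), 30 mm deep; crown 10 mm thick. Origin at the middle of its underside (leg bottoms). Same after a half turn. Grip across the legs (40 mm) or by the ends (60 mm).
- saddle_seat (a point): Middle of the underside of the saddle pad's crown, 30 mm above its origin: it comes to lie on rail_mid.
- glue_bottle: Bystander: white bottle, 48 mm diameter, 130 mm tall; origin under its middle.
- price_stand: Bystander: blank black price plate 85 mm wide on a small wooden foot, 67 mm tall; origin under its middle.
- mug: Bystander: white mug, 80 mm diameter, 90 mm tall; origin under its middle.
Mind the look-alikes: they are no part of the job. What is shaped like the saddle but green or white is not meant.

How it is judged (in metres and radians):
On the way, in this order (a step that is already met when the one before it is completed fails the run):
1. the saddle pad hangs over the rail, square, fully down and centred before the jaw, and is released (x of saddle_seat in the frame of rail_mid between -0.006 and 0.006 m and y of saddle_seat in the frame of rail_mid between -0.015 and 0.015 m and z of saddle_seat in the frame of rail_mid between -0.004 and 0.004 m and angle between the y axis of saddle and the y axis of tray, either way round below 0.17 rad and angle between saddle's own z axis and vertical below 0.15 rad and contact force between the fingers and saddle below 0.3 N), for 0.2 s.
2. the presser is against the pad and about half pushed in, with the grips squeezed (value of joint plunger between 0.005 and 0.015 m and contact force between jaw and saddle above 2 N and value of joint grip_left above 0.03 rad and contact force between the fingers and clamp above 2 N), for 0.2 s.
At the end, for the whole second after the job is handed in: Pad on the rail (seat within 6 mm across, 15 mm along, 4 mm in height of the rail's middle; square to 0.17 rad, tilt under 0.15) and untouched by the fingers; presser pressing it (over 2 N), 5 to 15 mm in; grips held squeezed over 0.03 rad, fingers pressing over 2 N (all of step 1 and all of step 2 and linear speed of saddle below 0.02 m/s); the arm keeps its last pose, push and grip.
It fails at once if the presser is driven to its stop (over 18.5 mm): the joint is crushed (value of joint plunger above 0.0185 m).
It fails at once if the jaw is pushed by the hand or with the held pad instead of by the grips (contact force between any of the arm, the fingers and jaw above 5 N or (contact force between the fingers and saddle above 0.5 N and contact force between jaw and saddle above 4 N)).
It fails at once if the glue bottle is disturbed (distance of glue_bottle from where it was at the start of the episode above 0.025 m or angle between glue_bottle's own z axis and vertical above 0.3 rad).
It fails at once if the price stand is disturbed (distance of price_stand from where it was at the start of the episode above 0.025 m or angle between price_stand's own z axis and vertical above 0.3 rad).
It fails at once if the mug is disturbed (distance of mug from where it was at the start of the episode above 0.025 m or angle between mug's own z axis and vertical above 0.3 rad).
It also fails if it takes over 58 s, if anything falls off the work surface, if the arm or the gripper's body presses on something with over 40 N, if the wrist force passes 120 N, or if a joint passes its speed limit or range.

## Working session

There is one attempt and no reset: what is moved stays moved. The work goes in short steps, Python scripts to look and compute and a tool call to move; the robot and the scene stay as the last step left them, time stands still between calls to the robot, and variables do not carry over. Pictures are saved under pics/ and viewed, at most 10 in all, crops included, and the job is handed in when it is done.

Besides the shell and the picture viewer there is one more tool, called after "Emit:" by a JSON object that holds its "fn" and its "kwargs". drive_tool: Moves the arm, as the interface text tells. Shifts and turns lie within -1 to 1; 1 stands for 25 cm of shift or 180 degrees of turn. Its arguments: {"type":"object","properties":{"series":{"type":"array"},"gripper":{"type":"number"}},"required":["series"]}

```bash
mkdir -p pics; python3 - <<'E'
from workcell import bot, camera, camera_model
import cv2
for n in ("scene","top"):
    cv2.imwrite(f"pics/{n}0.png", camera(n)[:,:,::-1]); m=camera_model(n); print(n,m)
s=bot.sense(); print(s, bot.tcp_to_grasp)
E
```

```text
scene {'fx': 461.2298535565599, 'fy': 461.2298535565599, 'cx': 314.2417857623187, 'cy': 237.73542512674493, 'R': array([[-0.22893869,  0.97343496,  0.00338462],
       [ 0.73582405,  0.17533006, -0.65408129],
       [-0.63729902, -0.14725403, -0.75641669]]), 't': array([ -35.83171677, -411.07044119, 1461.02814143])}
top {'fx': 586.7230217185643, 'fy': 586.7230217185643, 'cx': 317.3660432053305, 'cy': 236.1410690187813, 'R': array([[ 4.86096033e-04, -9.99999792e-01,  4.24693147e-04],
       [-9.87588544e-01, -5.46766274e-04, -1.57062310e-01],
       [ 1.57062509e-01, -3.43074721e-04, -9.87588604e-01]]), 't': array([ 163.0588446 ,  604.60584222, 1120.34750088])}
{'t': 0.1, 'joints': array([ 1.06829575e+00,  9.18048394e-02,  1.23175606e+00, -1.74998545e-05,
        1.81978623e+00, -5.66933801e-02]), 'qvel': array([-0.0012817 , -0.00322608, -0.00286661, -0.00112452,  0.00110119,
        0.00060258]), 'joint_torque': array([ 2.79057960e-03, -4.47858238e+01, -4.07569957e+01,  7.00101187e-02,
        2.85180897e-02, -9.62320587e-05]), 'tcp_pos': array([258.59024723, 541.12881247, 221.61251907]), 'tcp_rot': array([-3.13984003e+00, -8.24735072e-05,  2.69578108e+00]), 'force': array([-0.4347236 ,  0.27702913, -0.17074055]), 'ft_torque': array([-0.01563812,  0.00160561,  0.01172669]), 'grasp_force': 0.0, 'grip_width': 87.59790974267655} -18.700000000000003
```

View pics/top0.png

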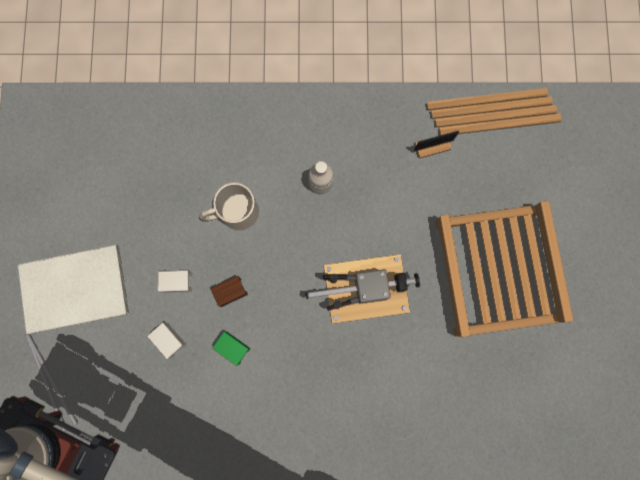

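View pics/scene0.png

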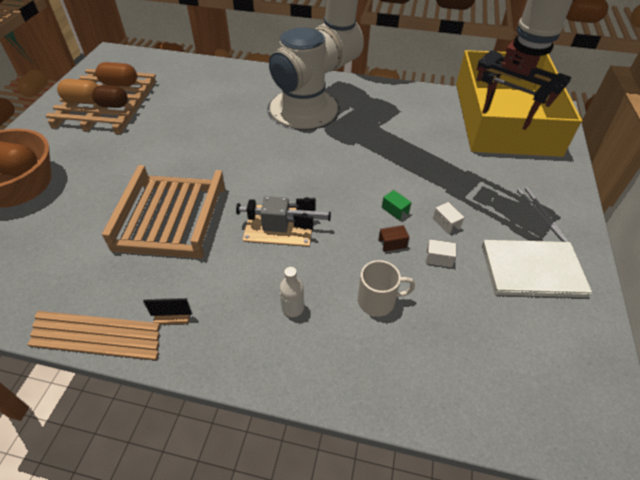

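The top view shows the dark saddle at about (229,291), the clamp housing at (373,286) with its presser at (418,281), and the tray's near rail running from (446,217) to (463,333). The mug is at (234,205) and the bottle at (321,177). The green and white look-alikes lie near the saddle.

```bash
cat > h.py <<'E'
import numpy as np, cv2
from workcell import bot, camera, camera_model
def ray(n,uv,z):
    m=camera_model(n); R=np.array(m["R"]); t=np.array(m["t"])
    uv=np.atleast_2d(uv).astype(float)
    d=np.c_[(uv[:,0]-m["cx"])/m["fx"],(uv[:,1]-m["cy"])/m["fy"],np.ones(len(uv))]@R
    c=-R.T@t
    return c+d*((z-c[2])/d[:,2])[:,None]
def proj(n,X):
    m=camera_model(n); c=np.atleast_2d(X)@np.array(m["R"]).T+m["t"]
    return np.c_[c[:,0]/c[:,2]*m["fx"]+m["cx"],c[:,1]/c[:,2]*m["fy"]+m["cy"]]
def rect(n,mask,z):
    cs,_=cv2.findContours(mask.astype(np.uint8),cv2.RETR_EXTERNAL,cv2.CHAIN_APPROX_NONE)
    c=max(cs,key=cv2.contourArea)[:,0]
    P=ray(n,c,z)[:,:2].astype(np.float32)
    return cv2.minAreaRect(P)
E
python3 - <<'E'
from h import *
im=cv2.imread("pics/top0.png"); hsv=cv2.cvtColor(im,cv2.COLOR_BGR2HSV)
m=camera_model("top"); print("cam",-np.array(m["R"]).T@m["t"])
def roi(mask,u0,v0,u1,v1):
    o=np.zeros_like(mask); o[v0:v1,u0:u1]=mask[v0:v1,u0:u1]; return o
H,S,V=cv2.split(hsv)
print(V[278:306:3,208:250:3]); print(S[278:306:3,208:250:3])
br=(S>100)&((H<15)|(H>170))
for vt in (0,40,50,60): print("saddle",vt,rect("top",roi(br&(V>vt),205,270,252,312),40))
wood=(S>80)&(H>5)&(H<25)
print("rail",rect("top",roi(wood&(V>100),436,212,472,340),62))
print(V[270,440:470],S[270,440:470])
print("board",rect("top",roi((S>60)&(H>5)&(H<30),315,245,415,330),8))
big=np.hstack([cv2.resize(im[240:340,300:430],None,fx=4,fy=4,interpolation=2),cv2.resize(im[265:315,205:255],(280,400*280//280),interpolation=2)])
cv2.imwrite("pics/c1.png",big); print(big.shape)
E
```

```text
cam [ 421.05795159  163.77375162 1201.33396424]
[[132 129 131 133 133 131 111  70  81  98  87 117 130 134]
 [133 134 132 132 128  73  82  97 100  92  95 114 130 136]
 [132 129 108  81  88  98 100  91  92 100 102  95 133 134]
 [127  69  87  97  99  91  93 100  99  97  96  92 124 132]
 [132  95  98  93  91  98  98  95  96  91  92  96  89 131]
 [131 124  90  97  95  92  95  94  92  97 100 102  90  90]
 [134 135  92  92  93  93  93  96  99 102  91  57  95 127]
 [132 131 121  91  90  94  99 101  85  59 103 127 131 134]
 [134 132 134  92  95  97  81  61 110 129 131 132 131 130]
 [130 133 131 109  80  58 109 129 130 132 129 127 134 132]]
[[ 12  12  12  12  12  10  11  25 123 151 152  15  10  11]
 [ 13  13  12  12  12  31 143 158 153 161 158  18  12  13]
 [ 12  12  12  35 145 161 163 163 164 163 160  86  13  13]
 [ 10  44 147 163 160 160 156 158 165 160 159 155  10  14]
 [ 12  97 156 162 160 156 156 156 159 154 164 162  86  14]
 [ 10  14 159 158 169 164 161 155 158 160 163 160 167  28]
 [ 11  15 122 158 162 156 154 157 162 160 157 112  21  12]
 [ 14  12  19 157 159 157 160 159 159 104  25  1
[... 356 characters left out ...]

saddle 50 ((496.1727294921875, 339.52996826171875), (40.981258392333984, 58.586639404296875), 26.747472763061523)
saddle 60 ((496.5679931640625, 339.7286071777344), (40.09466552734375, 58.58684539794922), 26.750648498535156)
rail ((528.6473388671875, -105.09291076660156), (61.24928665161133, 238.9403076171875), 87.67269897460938)
[ 67  66  66  67  67  67  73  76  80 108 168 195 195 194 194 197 199 192
 174 134 129 132 132 130 131 131 122  76  66  67] [  8   8  15   8  11  27 101 114 115 127 131 131 132 133 131 129 131 130
 113  32  10  14  12  10  14  12  13  13   4  11]
board ((472.48406982421875, 60.04402160644531), (56.83732986450195, 160.35276794433594), 8.067093849182129)
(400, 800, 3)
```

View pics/c1.png

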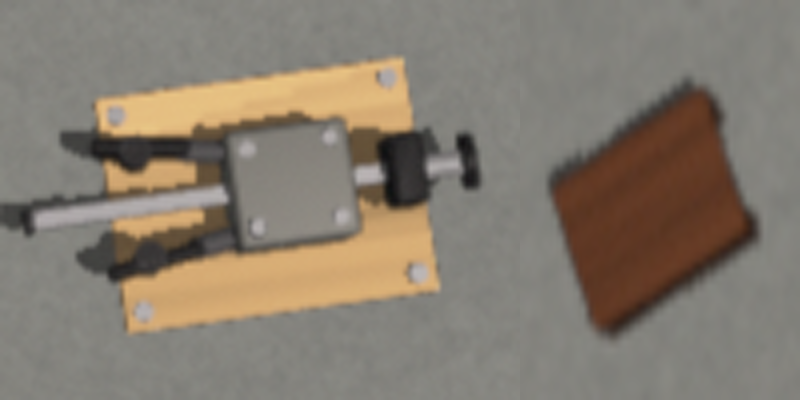

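The crop shows the clamp board corners at roughly (324,265), (401,254), (409,312) and (332,323), plus the housing, the grips, the bar tail at (308,294) and the presser disc at (417,280). The saddle is clean, and its 41x58.6 mm size matches the 40x60 given. Next come the clamp and rail.

```bash
python3 - <<'E'
from h import *
im=cv2.imread("pics/top0.png"); hsv=cv2.cvtColor(im,cv2.COLOR_BGR2HSV); H,S,V=cv2.split(hsv)
B=ray("top",np.array([[97,100],[405,57],[438,290],[128,332]])/4+[300,240],8)[:,:2]
print("board c",B.mean(0),"sizes",np.linalg.norm(B-np.roll(B,-1,0),axis=1))
d=B[1]-B[0]+B[2]-B[3]; print("ang",np.degrees(np.arctan2(d[1],d[0])))
Hs=ray("top",np.array([[228,130],[345,120],[358,237],[243,250]])/4+[300,240],72)[:,:2]
print("housing c",Hs.mean(0),np.linalg.norm(Hs-np.roll(Hs,-1,0),axis=1))
print("tail",ray("top",np.array([[32,218]])/4+[300,240],50)[0], "disc", ray("top",np.array([[474,160]])/4+[300,240],50)[0])
m=((S>100)&(V>150)&(H<25)).astype(np.uint8)
L=[];Rr=[]
for v in range(226,322,4):
    u=np.where(m[v,436:472])[0]+436
    u0=u[0]; k=u0
    while m[v,k+1]: k+=1
    L.append([u0-.5,v]);Rr.append([k+.5,v])
L=ray("top",L,62)[:,:2];Rr=ray("top",Rr,62)[:,:2]
C=(L+Rr)/2; f=cv2.fitLine(C[4:-4].astype(np.float32),cv2.DIST_HUBER,0,.01,.01).ravel()
n=np.array([-f[1],f[0]]); 
print("rail dir",np.degrees(np.arctan2(f[1],f[0])),"pt",f[2:],"thick",abs((Rr-L)@n).round(1), "res",((C-f[2:])@n).round(1))
mm=np.zeros_like(m);mm[212:340,436:472]=m[212:340,436:472]
# rail end-points along left edge
ys,xs=np.where(mm);P=ray("top",np.c_[xs,ys],62)[:,:2]; sel=abs((P-f[2:])@n)<10
s=(P[sel]-f[2:])@f[:2]; print("len",np.ptp(s),"mid",f[2:]+f[:2]*(s.max()+s.min())/2)
E
```

```text
board c [503.32792899  62.9706678 ] sizes [159.40041618 119.25683065 157.8632652  118.25500972]
ang -82.1636360773537
housing c [503.6280487   55.62613219] [56.75287855 56.47966693 55.51490073 57.96624409]
tail [488.56607275 181.63776224  50.        ] disc [517.06048976 -35.27274856  50.        ]
rail dir 7.878485 pt [ 524.0702  -104.29599] thick [15.6 17.6 15.6 15.6 17.5 15.5 15.5 17.4 17.4 15.5 15.5 17.4 15.4 15.4
 17.3 15.4 15.4 17.3 17.2 15.3 15.3 17.2 15.3 15.2] res [-0.6 -0.2  0.2 -0.4 -0.   0.4 -0.2  0.2 -0.4 -0.  -0.6 -0.2  0.2 -0.4
  0.   0.4 -0.2  0.2 -0.4  0.  -0.6 -0.2  0.2 -0.4]
len 237.86859965783572 mid [ 527.25960705 -103.85464251]
```

```bash
cat >> h.py <<'E'
import json,sys
from scipy.spatial.transform import Rotation as Ro
def plan(p,yawdeg,f="cmd.json"):
    """row from last commanded pose to tool-down pose p, yaw; remembers p as commanded"""
    try: c=json.load(open(f))
    except OSError: c=dict(p=[258.714,541.372,222.631],y=float(np.degrees(bot.sense()["tcp_rot"][2])))
    D=lambda y: Ro.from_euler("xyz",[180,0,y],degrees=True)
    d=D(c["y"]).inv().apply(np.array(p,float)-c["p"])/250
    r=(D(c["y"]).inv()*D(yawdeg)).as_rotvec()/np.pi
    row=[round(float(v),4) for v in [*d,*r]]
    n=max(np.linalg.norm(d)*4,np.linalg.norm(r)*180/10.7)
    print(row,"rows>=%.1f"%n); json.dump(dict(p=list(map(float,p)),y=yawdeg),open(f,"w"))
E
python3 -c "
from h import *
plan([440,380,170],116.75); plan([496.4,339.6,100],116.75); plan([496.4,339.6,5],116.75)"
```

```text
[-0.9326, -0.2697, 0.2105, 0.0, -0.0, 0.2095] rows>=4.0
[-0.2458, 0.1287, 0.28, 0.0, 0.0, 0.0] rows>=1.6
[0.0, -0.0, 0.38, 0.0, 0.0, 0.0] rows>=1.5
```

Emit:
{"fn": "drive_tool", "kwargs": {"series": [[-0.9326,-0.2697,0.2105,0,0,0.2095],[-0.9326,-0.2697,0.2105,0,0,0.2095],[-0.9326,-0.2697,0.2105,0,0,0.2095],[-0.9326,-0.2697,0.2105,0,0,0.2095],[-0.9326,-0.2697,0.2105,0,0,0.2095]], "gripper": 0.8}}

```text
t: 0.72
tcp_pos: [442.1, 376.5, 167.7]
tcp_rot: [-3.138, 0.002, 2.031]
force: [0.0, 0.5, -0.6]
grip_width: 70.2
grasp_force: 0.0
```

Emit:
{"fn": "drive_tool", "kwargs": {"series": [[-0.2458,0.1287,0.28,0,0,0],[-0.2458,0.1287,0.28,0,0,0],[-0.2458,0.1287,0.28,0,0,0],[-0.2458,0.1287,0.28,0,0,0]]}}

```text
t: 1.23
tcp_pos: [495.8, 340.9, 101.2]
tcp_rot: [3.141, -0.001, 2.039]
force: [0.1, 0.3, 0.2]
grip_width: 70.2
grasp_force: 0.0
```

Emit:
{"fn": "drive_tool", "kwargs": {"series": [[0,0,0.2,0,0,0],[0,0,0.3,0,0,0],[0,0,0.38,0,0,0],[0,0,0.38,0,0,0]]}}

```text
t: 1.72
tcp_pos: [495.5, 340.1, 4.5]
tcp_rot: [-3.14, -0.0, 2.039]
force: [-0.3, -0.7, -0.3]
grip_width: 70.3
grasp_force: 0.0
```

Emit:
{"fn": "drive_tool", "kwargs": {"series": [[0,0,0,0,0,0],[0,0,0,0,0,0],[0,0,0,0,0,0],[0,0,0,0,0,0],[0,0,0,0,0,0]], "gripper": 0.3}}

```text
t: 2.35
tcp_pos: [496.8, 339.8, 5.8]
tcp_rot: [3.14, -0.0, 2.037]
force: [0.5, -0.1, 3.6]
grip_width: 40.1
grasp_force: 29.9
```

```bash
python3 -c "
from h import *
plan([496.4,339.6,125],116.75); plan([510,150,125],187.87);plan([524.5,-101.4,125],187.87); print(bot.sense()['tcp_pos'],bot.sense()['grip_width'],bot.sense()['grasp_force'])"
```

```text
[-0.0, 0.0, -0.48, 0.0, 0.0, 0.0] rows>=1.9
[-0.7017, -0.2928, -0.0, 0.0, 0.0, -0.3951] rows>=6.6
[0.0802, -1.0041, -0.0, 0.0, 0.0, 0.0] rows>=4.0
[496.80640013 339.7937861    5.82235379] 40.11754180785065 29.855631440877914
```

```bash
python3 -c "
from h import *
json.dump(dict(p=[496.4,339.6,125],y=116.75),open('cmd.json','w'))
plan([510,170,125],155); plan([526.9,-60,125],187.87);plan([526.9,-103.9,90],187.87)"
```

```text
[-0.6303, -0.2568, -0.0, -0.0, 0.0, -0.2125] rows>=3.6
[-0.4501, -0.8052, -0.0, -0.0, 0.0, -0.1826] rows>=3.7
[0.024, -0.1739, 0.14, 0.0, 0.0, 0.0] rows>=0.9
```

Emit:
{"fn": "drive_tool", "kwargs": {"series": [[0,0,-0.2,0,0,0],[0,0,-0.4,0,0,0],[0,0,-0.48,0,0,0],[0,0,-0.48,0,0,0]]}}

```text
t: 2.85
tcp_pos: [496.9, 339.9, 125.8]
tcp_rot: [3.139, -0.0, 2.038]
force: [0.2, -1.1, -2.2]
grip_width: 40.1
grasp_force: 29.9
```

Emit:
{"fn": "drive_tool", "kwargs": {"series": [[-0.63,-0.257,0,0,0,-0.2125],[-0.6303,-0.2568,0,0,0,-0.2125],[-0.6303,-0.2568,0,0,0,-0.2125],[-0.6303,-0.2568,0,0,0,-0.2125],[-0.6303,-0.2568,0,0,0,-0.2125]]}}

```text
t: 3.48
tcp_pos: [509.0, 169.1, 121.9]
tcp_rot: [-3.139, -0.004, 2.703]
force: [0.1, -0.4, -0.8]
grip_width: 40.0
grasp_force: 29.9
```

Emit:
{"fn": "drive_tool", "kwargs": {"series": [[-0.4501,-0.8052,0,0,0,-0.1826],[-0.4501,-0.8052,0,0,0,-0.1826],[-0.4501,-0.8052,0,0,0,-0.1826],[-0.4501,-0.8052,0,0,0,-0.1826],[-0.4501,-0.8052,0,0,0,-0.1826]]}}

```text
t: 4.1
tcp_pos: [526.3, -63.0, 123.0]
tcp_rot: [-3.142, -0.003, -3.012]
force: [0.9, 0.3, -1.7]
grip_width: 40.2
grasp_force: 29.9
```

Emit:
{"fn": "drive_tool", "kwargs": {"series": [[0.024,-0.1739,0.14,0,0,0],[0.024,-0.1739,0.14,0,0,0],[0.024,-0.1739,0.14,0,0,0],[0.024,-0.1739,0.14,0,0,0]]}}

```text
t: 4.6
tcp_pos: [527.5, -102.4, 90.8]
tcp_rot: [-3.142, 0.001, -3.003]
force: [0.7, 0.2, -1.2]
grip_width: 40.0
grasp_force: 29.9
```

```bash
python3 - <<'E'
from h import *
s=bot.sense(); print(s['t'],s['tcp_pos'],s['tcp_rot'],s['grip_width'],s['force'])
t=camera("top"); c=camera("scene")
p=proj("top",[[526.9,-103.9,62]])[0]; q=proj("scene",[[526.9,-103.9,62]])[0]; print(p,q)
def crop(im,p,h): 
    u,v=map(int,p); return cv2.resize(im[v-h:v+h,u-h:u+h,::-1],(400,400),interpolation=2)
cv2.imwrite("pics/p1.png",np.hstack([crop(t,p,70),crop(c,q,70)]))
E
```

```text
4.6 [ 527.51726686 -102.41060737   90.7954343 ] [-3.14154044e+00  1.25799408e-03 -3.00310946e+00] 39.96335897063019 [ 0.74079685  0.19712153 -1.18093521]
[454.67700701 274.45291796] [205.69047242 203.09603708]
```

View pics/p1.png

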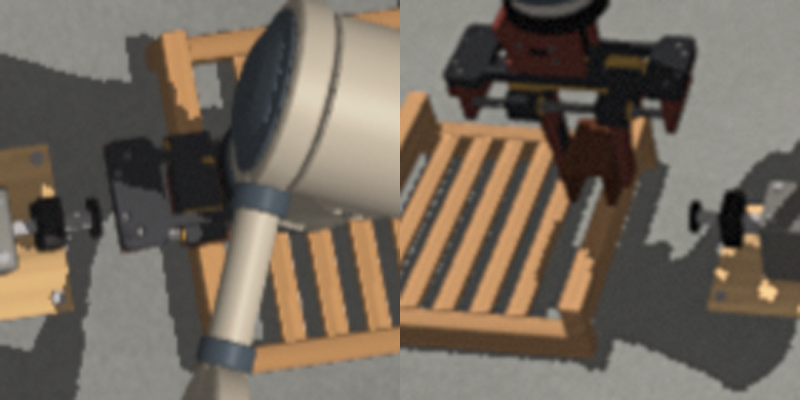

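The crops show the saddle held over the rail near the scene pixel (206,203), with the presser well clear of it. I'm lowering it gently now.

Emit:
{"fn": "drive_tool", "kwargs": {"series": [[0,0,0.06,0,0,0],[0,0,0.09,0,0,0],[0,0,0.12,0,0,0],[0,0,0.12,0,0,0]]}}

```text
t: 5.2
tcp_pos: [526.3, -103.8, 58.9]
tcp_rot: [3.141, -0.002, -3.004]
force: [-0.7, -0.7, -1.2]
grip_width: 40.1
grasp_force: 29.9
```

Emit:
{"fn": "drive_tool", "kwargs": {"series": [[0,0,0.03,0,0,0],[0,0,0.06,0,0,0],[0,0,0.08,0,0,0],[0,0,0.08,0,0,0]]}}

```text
t: 5.7
tcp_pos: [526.5, -103.8, 39.3]
tcp_rot: [3.141, -0.001, -3.004]
force: [-0.1, -0.3, -1.5]
grip_width: 39.9
grasp_force: 29.9
```

Emit:
{"fn": "drive_tool", "kwargs": {"series": [[0,0,0.01,0,0,0],[0,0,0.014,0,0,0],[0,0,0.014,0,0,0]]}}

```text
t: 6.08
tcp_pos: [527.3, -104.0, 37.8]
tcp_rot: [-3.141, 0.001, -3.004]
force: [-1.7, 0.4, 5.0]
grip_width: 40.0
grasp_force: 29.9
```

Emit:
{"fn": "drive_tool", "kwargs": {"series": [[0,0,0,0,0,0],[0,0,0,0,0,0],[0,0,0,0,0,0],[0,0,0,0,0,0]], "gripper": 0.6}}

```text
t: 6.58
tcp_pos: [526.8, -103.9, 36.3]
tcp_rot: [3.142, -0.0, -3.004]
force: [0.1, 0.6, -0.4]
grip_width: 52.6
grasp_force: 0.0
```

Emit:
{"fn": "drive_tool", "kwargs": {"series": [[0,0,-0.1,0,0,0],[0,0,-0.3,0,0,0],[0,0,-0.5,0,0,0],[0,0,-0.5,0,0,0]]}}

```text
t: 7.08
tcp_pos: [529.0, -104.5, 167.0]
tcp_rot: [-3.138, 0.008, -3.004]
force: [0.3, 0.3, -0.0]
grip_width: 53.0
grasp_force: 0.0
```

```bash
python3 -c "
from h import *
json.dump(dict(p=[526.9,-103.9,161.5],y=187.87),open('cmd.json','w'))
plan([494.7,127.4,160],140); plan([494.7,127.4,160],97.87); plan([494.7,127.4,80],97.87);plan([494.7,127.4,36],97.87)"
```

```text
[0.0009, 0.9341, 0.006, 0.0, -0.0, 0.2659] rows>=4.5
[0.0, 0.0, 0.0, 0.0, -0.0, 0.2341] rows>=3.9
[0.0, -0.0, 0.32, 0.0, 0.0, 0.0] rows>=1.3
[0.0, -0.0, 0.176, 0.0, 0.0, 0.0] rows>=0.7
```

Emit:
{"fn": "drive_tool", "kwargs": {"series": [[0.0009,0.9341,0.006,0,0,0.2659],[0.0009,0.9341,0.006,0,0,0.2659],[0.0009,0.9341,0.006,0,0,0.2659],[0.0009,0.9341,0.006,0,0,0.2659],[0.0009,0.9341,0.006,0,0,0.2659]], "gripper": 1.0}}

```text
t: 7.7
tcp_pos: [493.4, 130.5, 158.3]
tcp_rot: [-3.14, -0.002, 2.442]
force: [0.5, -0.2, 0.7]
grip_width: 87.6
grasp_force: 0.0
```

Emit:
{"fn": "drive_tool", "kwargs": {"series": [[0,0,0,0,0,0.1],[0,0,0,0,0,0.2341],[0,0,0,0,0,0.2341],[0,0,0,0,0,0.2341],[0,0,0,0,0,0.2341]]}}

```text
t: 8.32
tcp_pos: [494.3, 127.4, 158.6]
tcp_rot: [-3.14, 0.0, 1.71]
force: [0.9, -0.5, 0.0]
grip_width: 88.0
grasp_force: 0.0
```

```bash
cat >> h.py <<'E'
def pads(t):
    hsv=cv2.cvtColor(np.ascontiguousarray(t[:,:,::-1]),cv2.COLOR_BGR2HSV); H,S,V=cv2.split(hsv)
    m=((S>140)&((H<15)|(H>170))&(V>40)&(V<130)).astype(np.uint8); o=np.zeros_like(m); o[235:315,425:485]=m[235:315,425:485]
    return rect("top",cv2.morphologyEx(o,cv2.MORPH_OPEN,np.ones((3,3))),72)
E
python3 - <<'E'
from h import *
s=bot.sense(); print(s['t'],s['tcp_pos'],s['tcp_rot'],s['grip_width'],s['force'])
t=camera("top"); c=camera("scene")
r=pads(t); P=np.array(r[0]); print(r, "c",P@[.1369,-.9906],"lat",P@[.9906,.1369])
def crop(im,p,h): 
    u,v=map(int,p); return cv2.resize(im[v-h:v+h,u-h:u+h,::-1],(400,400),interpolation=2)
cv2.imwrite("pics/p2.png",np.hstack([crop(t,(405,285),75),crop(c,(250,215),75)]))
E
```

```text
8.325 [494.25492361 127.35577123 158.57820189] [-3.13960340e+00  7.56507711e-05  1.70966671e+00] 87.97807255233248 [ 0.85670283 -0.50541969  0.0093125 ]
((525.5586547851562, -103.80907440185547), (58.02289962768555, 38.351646423339844), 6.605122089385986) c 174.78224894256593 lat 506.4069411445618
```

View pics/p2.png

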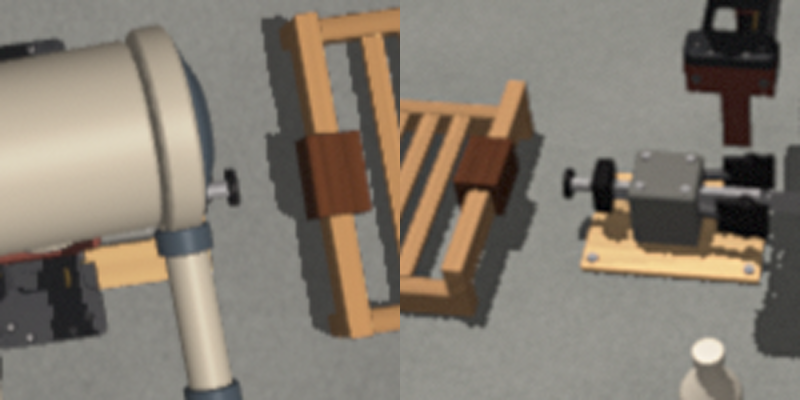

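The pad sits squarely on the rail in front of the presser: the top crop shows it at about (335,175) and the disc at (232,187). Next I lower the fingers around the grips.

Emit:
{"fn": "drive_tool", "kwargs": {"series": [[0,0,0.15,0,0,0],[0,0,0.32,0,0,0],[0,0,0.32,0,0,0]]}}

```text
t: 8.8
tcp_pos: [492.1, 126.9, 76.0]
tcp_rot: [-3.134, 0.0, 1.71]
force: [0.3, 0.2, -0.4]
grip_width: 87.7
grasp_force: 0.0
```

Emit:
{"fn": "drive_tool", "kwargs": {"series": [[0,0,0.06,0,0,0],[0,0,0.12,0,0,0],[0,0,0.18,0,0,0],[0,0,0.18,0,0,0]]}}

```text
t: 9.3
tcp_pos: [493.8, 127.2, 33.4]
tcp_rot: [-3.139, 0.0, 1.708]
force: [0.2, -1.0, 0.2]
grip_width: 87.9
grasp_force: 0.0
```

```bash
cat >> h.py <<'E'
def disc():
    """presser disc: black blob ahead of jaw head; x along clamp axis from top view at z=50"""
    t=camera("top"); V=t.max(2)
    us=[]
    a=np.arange(95,160,.5); P=np.array([[x*.1369+507.5*.9906,-x*.9906+507.5*.1369,58] for x in a])
    uv=proj("top",P).astype(np.float32)
    v=cv2.remap(V,uv[None,:,0],uv[None,:,1],cv2.INTER_LINEAR).ravel()
    return a,v,t
E
python3 - <<'E'
from h import *
a,v,t=disc(); print(dict(zip(a[::4].astype(int).tolist(),v[::4].tolist())))
cv2.imwrite("pics/p3.png",cv2.resize(t[235:335,300:500,::-1],(800,400),interpolation=2))
E
```

```text
{95: 163, 97: 110, 99: 57, 101: 57, 103: 65, 105: 89, 107: 127, 109: 135, 111: 135, 113: 134, 115: 134, 117: 135, 119: 133, 121: 132, 123: 133, 125: 134, 127: 134, 129: 126, 131: 98, 133: 72, 135: 67, 137: 68, 139: 67, 141: 67, 143: 68, 145: 66, 147: 68, 149: 66, 151: 57, 153: 41, 155: 37, 157: 39, 159: 53}
```

View pics/p3.png

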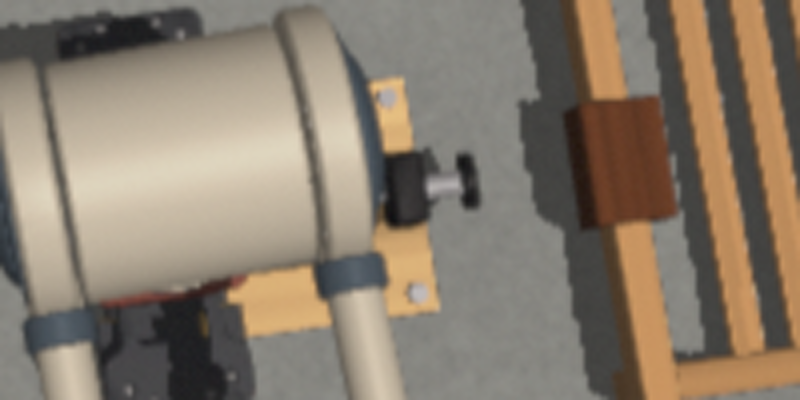

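The presser front is at about 105 mm along the clamp axis and the pad's near face at 155, so the gap is about 49 mm. I expect three squeezes, the last of them partial.

Emit:
{"fn": "drive_tool", "kwargs": {"series": [[0,0,0,0,0,0],[0,0,0,0,0,0],[0,0,0,0,0,0],[0,0,0,0,0,0],[0,0,0,0,0,0]], "gripper": 0.48}}

```text
t: 9.98
tcp_pos: [493.8, 128.9, 35.4]
tcp_rot: [-3.14, -0.003, 1.709]
force: [-4.7, 5.4, 2.3]
grip_width: 43.2
grasp_force: 4.8
```

```bash
python3 - <<'E'
from h import *
s=bot.sense(); print(s['tcp_pos'],s['grip_width'],s['grasp_force'],s['force'])
a,v,t=disc(); print(dict(zip(a[::4].astype(int).tolist(),v[::4].tolist())))
E
```

```text
[493.78018276 128.9286234   35.42539575] 43.19702543629147 4.762713611125946 [-4.74290391  5.36402997  2.34331759]
{95: 84, 97: 151, 99: 173, 101: 172, 103: 170, 105: 172, 107: 173, 109: 172, 111: 162, 113: 99, 115: 50, 117: 57, 119: 61, 121: 80, 123: 124, 125: 133, 127: 134, 129: 126, 131: 97, 133: 71, 135: 68, 137: 68, 139: 67, 141: 68, 143: 66, 145: 66, 147: 69, 149: 66, 151: 58, 153: 40, 155: 39, 157: 40, 159: 54}
```

Emit:
{"fn": "drive_tool", "kwargs": {"series": [[0,0,0,0,0,0],[0,0,0,0,0,0],[0,0,0,0,0,0],[0,0,0,0,0,0]], "gripper": 0.9}}

```text
t: 10.52
tcp_pos: [495.3, 127.3, 35.1]
tcp_rot: [3.14, 0.0, 1.708]
force: [0.6, 0.8, 0.1]
grip_width: 77.7
grasp_force: 0.0
```

Emit:
{"fn": "drive_tool", "kwargs": {"series": [[0,0,0,0,0,0],[0,0,0,0,0,0],[0,0,0,0,0,0],[0,0,0,0,0,0],[0,0,0,0,0,0]], "gripper": 0.48}}

```text
t: 11.15
tcp_pos: [493.8, 128.9, 34.8]
tcp_rot: [-3.14, -0.003, 1.709]
force: [-4.7, 4.6, 1.1]
grip_width: 42.1
grasp_force: 4.8
```

```bash
python3 - <<'E'
from h import *
s=bot.sense(); print(s['tcp_pos'],s['grip_width'],s['grasp_force'],s['force'])
a,v,t=disc(); print(dict(zip(a[::2].astype(int).tolist(),v[::2].tolist())))
r=pads(t); P=np.array(r[0]); print(r,"c",P@[.1369,-.9906],"lat",P@[.9906,.1369])
cv2.imwrite("pics/p4.png",cv2.resize(t[245:315,390:490,::-1],(800,560),interpolation=2))
E
```

```text
[493.77726961 128.86583129  34.83874779] 42.13531050307821 4.764235317707062 [-4.67835342  4.61771636  1.07878848]
{95: 46, 96: 31, 97: 30, 98: 33, 99: 38, 100: 45, 101: 52, 102: 55, 103: 56, 104: 57, 105: 57, 106: 56, 107: 54, 108: 53, 109: 52, 110: 52, 111: 52, 112: 66, 113: 87, 114: 120, 115: 156, 116: 167, 117: 171, 118: 172, 119: 173, 120: 173, 121: 174, 122: 173, 123: 172, 124: 173, 125: 173, 126: 173, 127: 172, 128: 167, 129: 160, 130: 125, 131: 89, 132: 67, 133: 45, 134: 50, 135: 57, 136: 58, 137: 59, 138: 59, 139: 60, 140: 63, 141: 66, 142: 66, 143: 66, 144: 67, 145: 67, 146: 68, 147: 68, 148: 68, 149: 67, 150: 62, 151: 56, 152: 48, 153: 41, 154: 41, 155: 41, 156: 41, 157: 42, 158: 47, 159: 53}
((525.7930908203125, -103.70059204101562), (58.01292419433594, 38.38603973388672), 6.822907447814941) c 174.70688060913085 lat 506.6540247161866
```

View pics/p4.png

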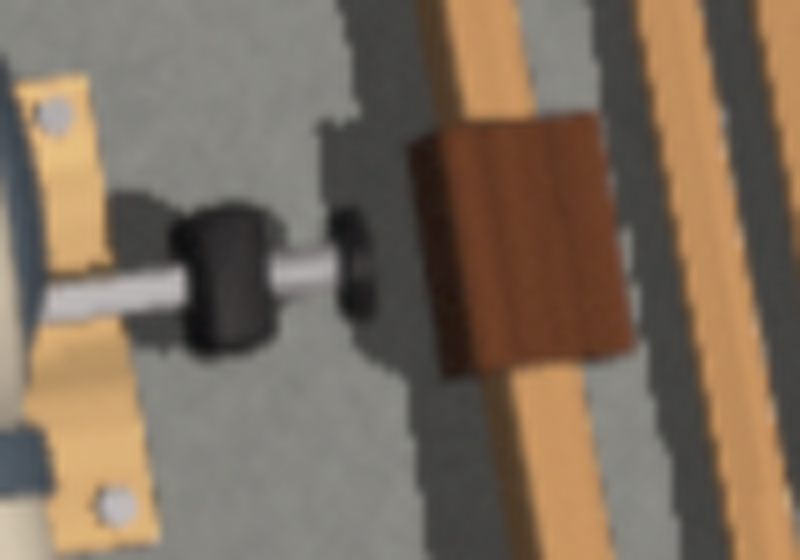

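The presser disc's front face is at about 137 mm and the pad face at 155, leaving a gap of about 17 mm; the pad hasn't moved. A third full squeeze should bring the presser just to contact.

Emit:
{"fn": "drive_tool", "kwargs": {"series": [[0,0,0,0,0,0],[0,0,0,0,0,0],[0,0,0,0,0,0],[0,0,0,0,0,0]], "gripper": 0.9}}

```text
t: 11.7
tcp_pos: [495.4, 127.3, 35.1]
tcp_rot: [3.14, 0.0, 1.708]
force: [-0.1, 1.4, 0.5]
grip_width: 77.4
grasp_force: 0.0
```

Emit:
{"fn": "drive_tool", "kwargs": {"series": [[0,0,0,0,0,0],[0,0,0,0,0,0],[0,0,0,0,0,0],[0,0,0,0,0,0],[0,0,0,0,0,0]], "gripper": 0.48}}

```text
t: 12.32
tcp_pos: [493.8, 128.9, 34.9]
tcp_rot: [-3.14, -0.003, 1.709]
force: [-5.7, 5.0, 2.4]
grip_width: 42.3
grasp_force: 4.8
```

```bash
python3 - <<'E'
from h import *
s=bot.sense(); print(s['tcp_pos'],s['grip_width'],s['grasp_force'],s['force'])
a,v,t=disc(); print(dict(zip(a[::2].astype(int).tolist(),v[::2].tolist())))
r=pads(t); P=np.array(r[0]); print(r,"c",P@[.1369,-.9906],"lat",P@[.9906,.1369])
E
```

```text
[493.7676977  128.89030773  34.94731304] 42.29115800516334 4.764310866594315 [-5.69771356  4.99718148  2.39328045]
{95: 185, 96: 184, 97: 184, 98: 184, 99: 185, 100: 185, 101: 185, 102: 185, 103: 185, 104: 185, 105: 185, 106: 184, 107: 183, 108: 177, 109: 168, 110: 135, 111: 90, 112: 57, 113: 33, 114: 29, 115: 31, 116: 37, 117: 44, 118: 49, 119: 54, 120: 56, 121: 57, 122: 57, 123: 57, 124: 56, 125: 55, 126: 53, 127: 50, 128: 51, 129: 52, 130: 76, 131: 101, 132: 133, 133: 165, 134: 169, 135: 171, 136: 172, 137: 172, 138: 173, 139: 173, 140: 173, 141: 174, 142: 173, 143: 173, 144: 172, 145: 169, 146: 160, 147: 146, 148: 109, 149: 75, 150: 58, 151: 45, 152: 52, 153: 57, 154: 56, 155: 54, 156: 45, 157: 38, 158: 45, 159: 53}
((525.7747802734375, -103.32794952392578), (58.02472686767578, 38.88288497924805), 7.243251800537109) c 174.33523421783448 lat 506.6869010490418
```

Emit:
{"fn": "drive_tool", "kwargs": {"series": [[0,0,0,0,0,0],[0,0,0,0,0,0],[0,0,0,0,0,0],[0,0,0,0,0,0]], "gripper": 0.9}}

```text
t: 12.88
tcp_pos: [495.4, 127.3, 35.1]
tcp_rot: [3.14, 0.0, 1.708]
force: [-0.2, -0.1, 0.3]
grip_width: 77.7
grasp_force: 0.0
```

Emit:
{"fn": "drive_tool", "kwargs": {"series": [[0,0,0,0,0,0],[0,0,0,0,0,0],[0,0,0,0,0,0],[0,0,0,0,0,0],[0,0,0,0,0,0]], "gripper": 0.64}}

```text
t: 13.5
tcp_pos: [493.9, 128.4, 34.9]
tcp_rot: [-3.14, -0.002, 1.708]
force: [-5.1, 3.2, 2.7]
grip_width: 56.4
grasp_force: 6.6
```

```bash
python3 - <<'E'
from h import *
s=bot.sense(); print(s['tcp_pos'],s['grip_width'],s['grasp_force'],s['force'])
a,v,t=disc(); print(dict(zip(a[60::2].astype(int).tolist(),v[60::2].tolist())))
r=pads(t); P=np.array(r[0]); print(r,"c",P@[.1369,-.9906],"lat",P@[.9906,.1369])
E
```

```text
[493.86635613 128.3861091   34.94933308] 56.3624895142406 6.643707454204559 [-5.09046182  3.1971979   2.70850261]
{125: 54, 126: 56, 127: 58, 128: 58, 129: 57, 130: 56, 131: 54, 132: 52, 133: 49, 134: 52, 135: 56, 136: 81, 137: 107, 138: 138, 139: 169, 140: 171, 141: 173, 142: 173, 143: 173, 144: 172, 145: 171, 146: 170, 147: 170, 148: 169, 149: 167, 150: 158, 151: 146, 152: 102, 153: 67, 154: 60, 155: 55, 156: 55, 157: 53, 158: 40, 159: 34}
((526.3539428710938, -106.05586242675781), (58.212890625, 38.842098236083984), 7.7723774909973145) c 177.116792098999 lat 506.8871682418823
```

Stem length shows about 2–3 mm of compression. The pad has taken up its 3 mm of play against the rail, so about 7.5 mm more jaw travel is needed.

Emit:
{"fn": "drive_tool", "kwargs": {"series": [[0,0,0,0,0,0],[0,0,0,0,0,0],[0,0,0,0,0,0]], "gripper": 0.56}}

```text
t: 13.92
tcp_pos: [493.8, 128.8, 34.9]
tcp_rot: [-3.14, -0.003, 1.709]
force: [-4.8, 5.4, 3.0]
grip_width: 49.1
grasp_force: 8.8
```

Emit:
{"fn": "drive_tool", "kwargs": {"series": [[0,0,0,0,0,0],[0,0,0,0,0,0],[0,0,0,0,0,0],[0,0,0,0,0,0]], "gripper": 0.53}}

```text
t: 14.42
tcp_pos: [493.8, 128.9, 35.0]
tcp_rot: [-3.14, -0.003, 1.709]
force: [-4.7, 4.6, 1.6]
grip_width: 46.8
grasp_force: 9.6
```

```bash
python3 - <<'E'
from h import *
s=bot.sense(); print(s['tcp_pos'],s['grip_width'],s['grasp_force'],s['force'])
a,v,t=disc(); print(dict(zip(a[60::2].astype(int).tolist(),v[60::2].tolist())))
r=pads(t); P=np.array(r[0]); print(r,"c",P@[.1369,-.9906],"lat",P@[.9906,.1369])
c=camera("scene")
cv2.imwrite("pics/p5.png",np.hstack([cv2.resize(t[245:315,405:475,::-1],(400,400),interpolation=2),cv2.resize(c[170:250,190:270,::-1],(400,400),interpolation=2)]))
E
```

```text
[493.8142221  128.92105565  34.97356142] 46.78811426207959 9.643124788999557 [-4.68021628  4.57513248  1.62695717]
{125: 26, 126: 31, 127: 36, 128: 44, 129: 52, 130: 54, 131: 56, 132: 57, 133: 58, 134: 57, 135: 56, 136: 53, 137: 51, 138: 50, 139: 50, 140: 60, 141: 72, 142: 104, 143: 135, 144: 153, 145: 168, 146: 169, 147: 170, 148: 169, 149: 168, 150: 158, 151: 145, 152: 101, 153: 66, 154: 61, 155: 57, 156: 57, 157: 55, 158: 42, 159: 35}
((526.7908325195312, -106.09379577636719), (59.005393981933594, 39.26338195800781), 7.935547351837158) c 177.21417906799317 lat 507.314758052063
```

View pics/p5.png

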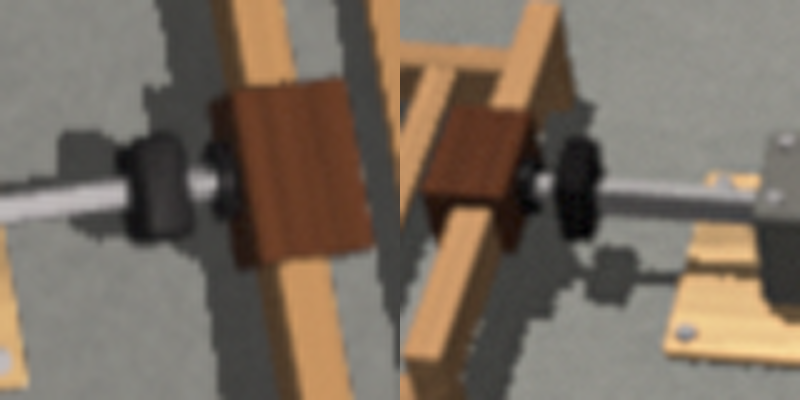

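The disc is flat on the pad, the pad is square on the rail, and the presser is about 8–8.5 mm in by both stem length and rib force. I'll close about 2 mm more over the ribs, hold, and hand in.

Emit:
{"fn": "drive_tool", "kwargs": {"series": [[0,0,0,0,0,0],[0,0,0,0,0,0],[0,0,0,0,0,0],[0,0,0,0,0,0],[0,0,0,0,0,0]], "gripper": 0.51}}

```text
t: 15.15
tcp_pos: [493.8, 129.0, 34.9]
tcp_rot: [-3.14, -0.003, 1.709]
force: [-4.2, 4.9, 1.2]
grip_width: 45.0
grasp_force: 10.2
```

```bash
python3 - <<'E'
from h import *
s=bot.sense(); print(s['grip_width'],s['grasp_force'],s['t'])
print(bot.hand_in())
E
```

```text
45.000924263654426 10.16902506351471 15.15
the job is handed in; nothing more can be done
None
```

I handed the job in at 15.2 s: the saddle pad hangs squarely on the rail and is released, the presser is about 9–10 mm in by my estimate, and the grips are still held squeezed; no verdict came back.

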